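Prove the spar router's feed limit switch

TASK

Do the start-up check of the spar router's feed limit switch, the one with the red roller: first take the wooden offcut out of its arm's way and leave it in the blue scrap tray, then push the roller arm anticlockwise (seen from above) until it clicks, with its black pointer in the green band and never in the red, and let it spring all the way back. Then press the blue reset button fully down and let go. Leave the switch with the black roller, the red stop button, the glue bottle, the mallet and the sanding block alone.

Things in the scene. Friction and masses are not known exactly. Their poses are not given: they have to be found in the camera images.
- feed_switch: Fixed limit switch to check. Origin on the bench under the arm's upright shaft, z up; at rest the arm points along -x. Grey housing, dial plate on top (44 mm high): from -18 to +103 mm in x, 35 mm to each side, cable gland to 117 mm; 6 mm base plate from -45 mm, 39 mm to each side. The arm's black tail points at the dial: white mark = rest, green = 0.45-0.75 rad, red = beyond.
- trip_arm (a joint): Angle of the feed switch's arm, rad: 0 at rest, growing as the arm turns anticlockwise seen from above (at 0 the roller lies on the switch's -x axis and first moves to its -y side). It clicks at 0.45; the red band starts at 0.75 and the stop is at 0.95. A spring brings it back: about 1.5 N at the roller at rest, 4 N at 0.5 rad.
- trip_roller (a point): Centre of the red roller (22 mm diameter, 12 mm high, from 52 to 64 mm above the bench) at the end of the arm, 80 mm from the shaft; the steel arm under it is 13 mm wide and lies 46 to 52 mm above the bench. Turns with the arm. There is nothing under the arm beyond 45 mm from the shaft.
- home_switch: A second limit switch of the same make and size with a black roller; same frame as feed_switch. To be left alone.
- home_arm (a joint): Angle of the home switch's arm, rad, 0 at rest. Must stay at rest.
- offcut_center (a point): Centre of the wooden offcut, a loose brown block 40 x 80 x 60 mm (x, y, z of its own frame), about 0.1 kg, standing on the bench beside the red roller on the side to which the arm must swing, 80 mm side roughly across the arm. The point lies 30 mm above its underside.
- offcut: The same offcut; origin at the centre of its underside.
- scrap_tray_in (a point): Centre of the inner floor of the fixed blue open scrap tray, 5 mm above the bench; inside 150 (x) x 140 (y) mm, rim 45 mm above the bench, walls 5 mm. Empty.
- reset_button_top (a point): Centre of the top of the blue reset button (28 mm diameter) on the control box, a yellow box with a grey top, 150 (x) x 85 (y) x 53 mm high; pressed straight down.
- reset_button (a joint): How far the blue button is down, m: 0 released, 0.006 fully down (about 5 N); springs back.
- stop_button (a joint): How far the red stop button (32 mm diameter, on the same box, centre 74 mm towards the box's +x from the blue one) is down, m. Must not be pressed.
- glue_bottle: White glue bottle, 56 mm diameter, 150 mm high, standing; origin under it. Bystander.
- mallet: Wooden mallet lying flat, head 70 x 120 x 70 mm centred 70 mm to its +y, handle 150 mm to its -y. Bystander.
- sanding_block: Cork sanding block 60 x 100 x 30 mm; origin under it. Bystander.
There are look-alikes about, which are no part of the job. What is shaped like the part that bears reset_button_top but pink is not meant. Of the things shaped like the part that bears scrap_tray_in, the blue one is meant.

How it is judged:
On the way, in this order (a step that is already met when the one before it is completed fails the run):
1. the offcut lies in the scrap tray, let go (x of offcut_center in the frame of scrap_tray_in between -0.07 and 0.07 m and y of offcut_center in the frame of scrap_tray_in between -0.065 and 0.065 m and z of offcut_center in the frame of scrap_tray_in between 0 and 0.05 m and contact force between the fingers and offcut below 0.1 N), for 0.2 s.
2. the red roller's arm is pushed past its click, not into the red (value of joint trip_arm between 0.45 and 0.75 rad), for 0.1 s.
3. the arm is released and springs back home (value of joint trip_arm below 0.06 rad), for 0.1 s.
4. the blue reset button is pressed fully down with the arm home (value of joint reset_button above 0.0048 m and value of joint trip_arm below 0.06 rad), for 0.05 s.
At the end, for the whole second after the job is handed in: The offcut lies at rest in the scrap tray (centre within 70 mm by 65 mm of the tray's middle and less than 50 mm above its floor), both switch arms are home (under 0.06 rad), and the reset and stop buttons are up (under 1 mm down) (x of offcut_center in the frame of scrap_tray_in between -0.07 and 0.07 m and y of offcut_center in the frame of scrap_tray_in between -0.065 and 0.065 m and z of offcut_center in the frame of scrap_tray_in between 0 and 0.05 m and value of joint each of trip_arm, home_arm below 0.06 rad and value of joint each of reset_button, stop_button below 0.001 m and linear speed of offcut below 0.02 m/s); the robot touches nothing.
It fails at once if the feed switch's arm is pushed into the red band (over 0.75 rad) (value of joint trip_arm above 0.75 rad).
It fails at once if the home switch's arm is moved (over 0.15 rad) (value of joint home_arm above 0.15 rad).
It fails at once if the stop button is pressed (over 2.5 mm) (value of joint stop_button above 0.0025 m).
It fails at once if a bystander (glue bottle, mallet, sanding block) is moved by more than 30 mm (distance of any of glue_bottle, mallet, sanding_block from where it was at the start of the episode above 0.03 m).
It also fails if it takes over 69 s, if anything falls off the work surface, if the arm or the gripper's body presses on something with over 40 N, if the wrist force passes 120 N, or if a joint passes its speed limit or range.

ROBOT

A 6-joint arm with a two-finger parallel gripper is mounted at the origin on the work surface. World frame = base frame: x ahead of the robot, y to its left, z up, the work surface at z = 0. Lengths are in m, angles in rad, forces in N, time in s.
With the tool pointing down it reaches from about 0.375 to 0.975 m from the base axis. Payload 3.8 kg.
Tool frame: the origin (TCP) lies midway between the tips of the shut fingers; the grasp point (between the pads) lies 19 mm behind it; z points along the fingers, y is the line along which they close (so a half turn about z gives the same grasp; the last joint's range is limited). The gripper opens to 88 mm and grips with 3 to 60 N. Pads are 18 mm wide; open, the fingers measure 123 mm over their backs; the gripper's body (75 mm by 187 mm) begins 45 mm behind the grasp point.
Start: joints at [1.067, 0.264, 1.604, -0, 1.274, -0.037], TCP at [0.304, 0.603, 0.239] pointing down, gripper open.
Joint ranges: [-2.63, 2.63], [-0.94, 2.18], [0.31, 2.57], [-1.31, 4.45], [0, 2.66], [-2.55, 2.55]. Speed limits (rad/s): [2.57, 2.57, 3.14, 3.14, 3.14, 3.14].

INTERFACE

Orientations are given as a rotation vector (axis times angle).
In Python, from cell import manip, inverse_kinematics, cams, order gives the robot as it stands. Calls block until the motion is done:
- manip.move_pose(position, orientation): joint-space move of the TCP to a pose.
- manip.move_linear(position, rate=0.15, rot=None): straight line of the TCP; rot=None keeps the orientation; rate is the mean speed in m/s.
- manip.set_joints(angles): joint-space move.
- manip.set_gripper(opening, force=None): finger opening in m; force is the grip in N (None keeps the last); returns when the fingers have stopped.
- manip.dwell(seconds).
- inverse_kinematics(position, orientation): joint angles nearest the present ones, or None.
- manip.state(): the state.
- cams.capture(name): name is "side" or "top" or "wrist"; returns a dict with "image" (384x512x3 uint8, blue, green, red), "z_map" (384x512 float32, m along the optical axis (not along the pixel's ray), 0 where there is no reading), "intrinsics" (3x3 intrinsics, pixels), "position" and "orientation" of the camera in the world; the wrist camera has in their place "T_tool_cam" (4x4, takes a point from camera to tool coordinates, whose origin is the TCP and whose axes are the flange's). Camera axes: x right, y down, z forward; pixel columns grow to the right and rows downward; lengths in m; the calibration is good to about 2 mm. A picture is of the moment at which its call begins: read the wrist's pose just before it.
A pose or a line that the arm cannot do raises manip.IKError and nothing moves.
- order.close_job(): hands the job in; it is judged then, once.
The state is a dict: "clock": time; "joint_pos": joint angles; "joint_velocities": joint speeds; "tau": joint torques, N m; "tool_pos": TCP position; "tcp_rot": TCP orientation; "contact_force": force on the tool from outside, world axes, zero at the start; "moment": the same for the moment, N m; "gripper_width": finger opening in m; "grasp_force": force on a finger pad.
Only numpy, scipy, OpenCV 4.12 (cv2) and the standard library are available. Lean on these libraries where they do the work, as an engineer would, in place of code of your own. Each camera call takes 0.05 s, during which the arm holds its last target. There are 200 camera calls.

## Working session

There is one attempt and no reset: what is moved stays moved. The work goes in short steps, each a Python script; the robot and the scene stay as the last script left them, time stands still between calls to the robot, and variables do not carry over. Pictures are saved under pics/ and viewed, at most 10 in all, crops included, and the job is handed in when it is done.

```bash
ls; mkdir -p pics; cat > h.py <<'E'
import numpy as np, cv2
from scipy.spatial.transform import Rotation as R
from cell import manip, inverse_kinematics, cams, order
def campose(c):
    o=np.array(c["orientation"],float)
    return (o if o.shape==(3,3) else R.from_rotvec(o).as_matrix() if o.size==3 else R.from_quat(o).as_matrix()), np.array(c["position"])
def cloud(c):
    K=c["intrinsics"]; z=c["z_map"]; v,u=np.indices(z.shape)
    p=np.stack([(u-K[0,2])/K[0,0]*z,(v-K[1,2])/K[1,1]*z,z],-1)
    Rm,t=campose(c); return p@Rm.T+t
def down(yaw): # tool x at angle yaw in world, z down
    return (R.from_euler('z',yaw)*R.from_rotvec([np.pi,0,0])).as_rotvec()
E
python3 - <<'E'
from h import *
s=manip.state(); print(s)
for n in("top","side"):
    c=cams.capture(n); print(n,c["position"],c["orientation"],c["intrinsics"])
    cv2.imwrite(f"pics/{n}0.png",c["image"]); np.savez(f"{n}0.npz",**c)
E
```

```text
pics
{'clock': 0.0, 'joint_pos': array([ 1.06706697e+00,  2.64746087e-01,  1.60537124e+00, -1.88064478e-05,
        1.27369353e+00, -3.69189477e-02]), 'joint_velocities': array([ 0.00013628, -0.00029589, -0.00232677,  0.00068283, -0.00080933,
       -0.00041507]), 'tau': array([-1.46729613e-03, -5.02098906e+01, -3.56880784e+01,  7.27033499e-02,
        2.91709893e-02, -1.85586537e-04]), 'tool_pos': array([0.30345235, 0.60214826, 0.23739425]), 'tcp_rot': array([-0.72648254, -3.05584742,  0.00336474]), 'contact_force': array([ 0.33421403,  0.66122998, -0.08984378]), 'moment': array([ 0.00838489,  0.00340751, -0.00826346]), 'grasp_force': 0.0, 'gripper_width': 0.0881488498909732}
top [ 0.41255117 -0.00949583  1.51069155] [-2.20838107  2.16137371 -0.08420923] [[447.53247111   0.         256.06883221]
 [  0.         447.53247111 199.21536116]
 [  0.           0.           1.        ]]
side [ 0.43559228 -1.00393745  0.81747117] [-2.21970327  0.10980479 -0.04523827] [[453.62512421   0.         248.36390429]
 [  0.         453.62512421 198.95377359]
 [  0.           0.           1.        ]]
```

```bash
python3 - <<'E'
from h import *
t=cv2.imread("pics/top0.png"); cv2.imwrite("pics/top0b.png",cv2.resize(t,(800,600),interpolation=cv2.INTER_CUBIC))
E
```

```text
(no output)
```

View pics/top0b.png

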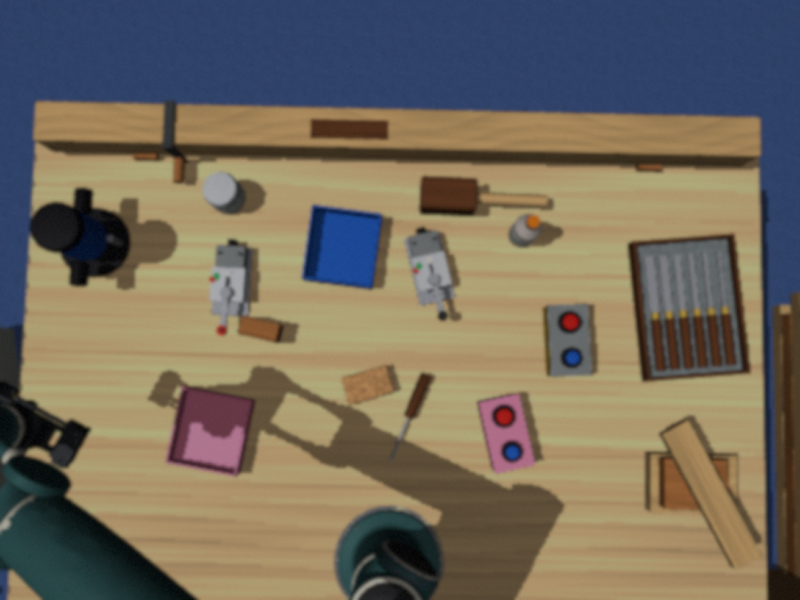

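View pics/side0.png

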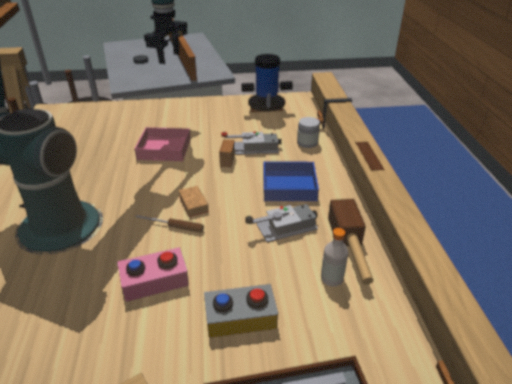

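The top view (800x600 scale) shows these candidates:
- **Switches:** the red roller is at (222,330), so the left switch is the feed switch. The right one, black roller at (443,315), is the home switch.
- **Offcut:** brown block at (262,329), beside the red roller.
- **Trays:** blue at (343,247) and pink at (211,430). The blue one is meant.
- **Boxes:** grey top with yellow sides at (570,340) and pink at (507,432). The grey/yellow one is meant, with its blue button at (572,357).

Next I measure these and confirm with a crop.

```bash
cat > meas.py <<'E'
from h import *
c=dict(np.load("top0.npz")); im=c["image"]; P=cloud(c); hsv=cv2.cvtColor(im,cv2.COLOR_BGR2HSV)
K=c["intrinsics"]; Rm,t=campose(c)
def ray(u,v,h):
    d=Rm@np.array([(u-K[0,2])/K[0,0],(v-K[1,2])/K[1,1],1]); return t+d*(h-t[2])/d[2]
def comp(mask,box,name,h):
    x0,y0,x1,y1=[int(a*.64) for a in box]; m=np.zeros(mask.shape,np.uint8); m[y0:y1,x0:x1]=mask[y0:y1,x0:x1]
    n,l,s,ce=cv2.connectedComponentsWithStats(m); k=1+np.argmax(s[1:,4]); mm=(l==k)
    cn=max(cv2.findContours(mm.astype(np.uint8),0,2)[0],key=cv2.contourArea)
    w=np.array([ray(u,v,h)[:2] for u,v in cn[:,0]],np.float32)
    rc=cv2.minAreaRect(w); z=P[mm][:,2]
    print(name,'area',s[k,4],'px',ce[k].round(1),'ctr@h',ray(*ce[k],h).round(4),'rect',np.round(rc[0],4),np.round(rc[1],4),round(rc[2],1),'z med/max',np.median(z).round(4),np.percentile(z,95).round(4)); return mm
H,S,V=hsv[...,0],hsv[...,1],hsv[...,2]
red=((H<6)|(H>172))&(S>150)&(V>70); blue=(H>100)&(H<125)&(S>140)
Z=P[...,2]
comp(red,(205,315,235,345),'roller',.064)
comp((Z>.03)&~red,(232,305,300,350),'offcut',.06)
comp(Z>.025,(290,195,395,298),'tray rim',.045)
comp(blue,(550,340,595,375),'bluebtn',.06)
comp(red,(550,305,595,338),'redbtn',.06)
comp(Z>.035,(535,295,605,385),'box',.053)
comp((Z>.03)&~red,(195,235,232+28,310),'switch',.044)
comp(Z>.03,(395,225,465,325),'homesw',.044)
comp(Z>.03,(200,165,250,220),'can',.05)
E
python3 meas.py; python3 - <<'E'
from h import *
t=cv2.imread("pics/top0.png"); a=t[145:225,120:200]; b=t[190:245,340:395]
cv2.imwrite("pics/crop.png",np.hstack([cv2.resize(a,(400,400),interpolation=2),cv2.resize(b,(400,400),interpolation=2)]))
E
```

```text
roller area 18 px [141.2 211.1] ctr@h [0.4735 0.3579 0.064 ] rect [0.4738 0.3585] [0.0129 0.013 ] 1.2 z med/max 0.0645 0.0707
offcut area 322 px [166.3 210.6] ctr@h [0.477  0.2777 0.06  ] rect [0.4752 0.2778] [0.085  0.0431] 77.2 z med/max 0.0594 0.0654
tray rim area 392 px [217.8 156.3] ctr@h [0.661  0.1171 0.045 ] rect [0.6571 0.1136] [0.1506 0.1617] 83.7 z med/max 0.0429 0.0499
bluebtn area 84 px [365.9 228.5] ctr@h [ 0.433 -0.37   0.06 ] rect [ 0.433  -0.3704] [0.0295 0.03  ] 45.7 z med/max 0.0727 0.079
redbtn area 96 px [364.8 205.7] ctr@h [ 0.5069 -0.3663  0.06  ] rect [ 0.506  -0.3669] [0.0327 0.0325] 0.2 z med/max 0.0727 0.0792
box area 1242 px [364.  217.5] ctr@h [ 0.4688 -0.3654  0.053 ] rect [ 0.4689 -0.3646] [0.1496 0.0894] 3.4 z med/max 0.0535 0.0745
switch area 786 px [146.2 175.4] ctr@h [0.5923 0.3513 0.044 ] rect [0.594  0.3534] [0.0738 0.147 ] 87.8 z med/max 0.0429 0.0536
homesw area 842 px [275.2 170.2] ctr@h [ 0.6191 -0.0738  0.044 ] rect [ 0.6019 -0.0765] [0.2026 0.0736] 13.9 z med/max 0.0434 0.059
can area 513 px [142.6 122.7] ctr@h [0.767  0.3686 0.05  ] rect [0.7677 0.3689] [0.0906 0.0748] 46.4 z med/max 0.0826 0.0896
```

View pics/crop.png

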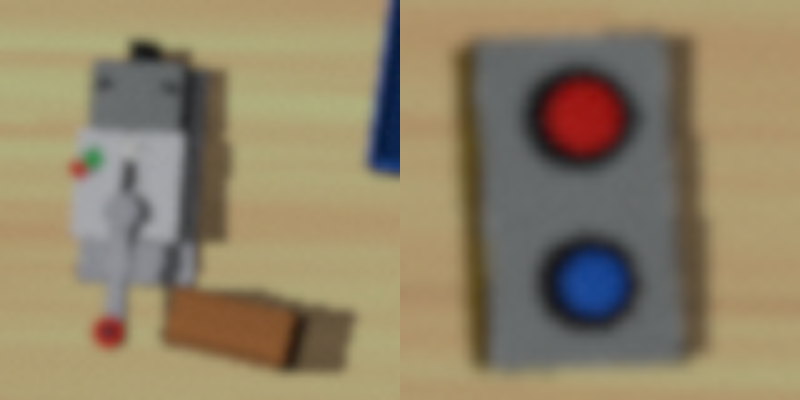

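The crop (left half: roller (108,332), shaft (123,210), offcut (232,328); right half: blue button (590,283), red button (583,118)) confirms the choices. The measured sizes match too: offcut 43x85, tray 151x162, box 150x89, buttons 74 mm apart. Next is the grasp.

```bash
python3 - <<'E'
from h import *
d=np.deg2rad
o=down(d(77.2)); x,y=.476,.280
manip.set_gripper(.075)
manip.move_pose([x,y,.16],o)
manip.move_linear([x,y,.019],.12)
s=manip.state(); print(s["tool_pos"],s["contact_force"])
w=manip.set_gripper(0,20); s=manip.state(); print(s["gripper_width"],s["grasp_force"])
if s["gripper_width"]>.03:
    manip.move_linear([x,y,.19],.15)
    s=manip.state(); print(s["gripper_width"],s["grasp_force"],s["contact_force"],s["clock"])
    tx,ty=.657,.114
    for yaw in (83.7,):
        manip.move_pose([tx,ty,.17],down(d(yaw)))
    s=manip.state(); print(s["gripper_width"],s["tool_pos"],s["joint_pos"][5])
    manip.move_linear([tx,ty,.028],.12)
    print(manip.state()["contact_force"])
    manip.set_gripper(.065); manip.move_linear([tx,ty,.2],.15)
    s=manip.state(); print(s["clock"],s["contact_force"])
    c=cams.capture("wrist"); cv2.imwrite("pics/w1.png",c["image"])
E
```

```text
[0.47678596 0.28042604 0.01988302] [-1.10675424  0.14478366  0.32495861]
0.03983205368899009 19.99941892689094
0.03982225598170856 19.999588255304843 [-0.25786837  0.38763062 -1.12949335] 5.125
0.03977914296930904 [0.65611927 0.11472962 0.16942258] 0.24501821261309534
[ 0.68251558  0.46097973 -1.82738195]
9.2833 [-0.04200848 -0.83498876 -0.51609511]
```

View pics/w1.png

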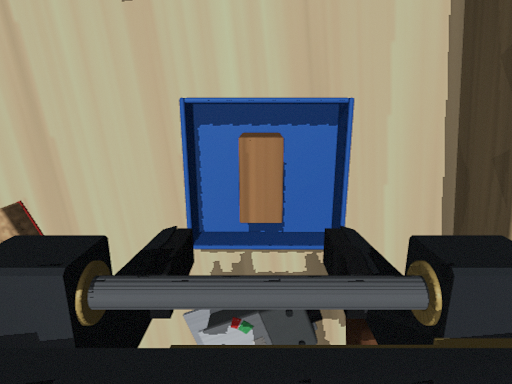

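The offcut stands in the middle of the blue tray at (261,180), released. Next I measure the roller and shaft from close by with the wrist camera.

```bash
cat >> h.py <<'E'
def wrist():
    s=manip.state(); c=cams.capture("wrist"); T=np.array(c["T_tool_cam"]); Rt=R.from_rotvec(s["tcp_rot"]).as_matrix()
    c["orientation"]=Rt@T[:3,:3]; c["position"]=Rt@T[:3,3]+s["tool_pos"]; return c
def ray(c,u,v,h):
    K=c["intrinsics"]; d=c["orientation"]@np.array([(u-K[0,2])/K[0,0],(v-K[1,2])/K[1,1],1]); t=c["position"]; return t+d*(h-t[2])/d[2]
def redpx(c):
    h=cv2.cvtColor(c["image"],cv2.COLOR_BGR2HSV); m=(((h[...,0]<6)|(h[...,0]>172))&(h[...,1]>150)&(h[...,2]>60)).astype(np.uint8)
    n,l,s,ce=cv2.connectedComponentsWithStats(m); return [(s[i,4],ce[i].round(1)) for i in range(1,n) if s[i,4]>60]
E
python3 - <<'E'
from h import *
manip.set_gripper(0)
# camera looks ahead of the tool on one side: keep yaw as used, stand off in -x... find offset from T
c=wrist(); print(np.array(c["T_tool_cam"]).round(3))
off=ray(c,256,140,.05)-manip.state()["tool_pos"]; print("view offset",off.round(3))
yaw=np.deg2rad(83.7); p=np.array([.50,.355])-off[:2]; print(p)
manip.move_pose([p[0],p[1],.22],down(yaw))
c=wrist(); print(manip.state()["tool_pos"])
cv2.imwrite("pics/w2.png",c["image"]); np.savez("w2.npz",**c)
for a,ce in redpx(c): print(a,ce,ray(c,*ce,.064).round(4))
E
```

```text
[[ 0.001 -0.967 -0.256  0.065]
 [ 1.     0.     0.001  0.001]
 [-0.001 -0.256  0.967 -0.145]
 [ 0.     0.     0.     1.   ]]
view offset [ 0.003  0.037 -0.15 ]
[0.49669922 0.31782859]
[0.49765141 0.31698153 0.21992124]
104 [340.   96.4] [0.5812 0.3846 0.064 ]
325 [233.1 139.3] [0.4793 0.3569 0.064 ]
```

View pics/w2.png

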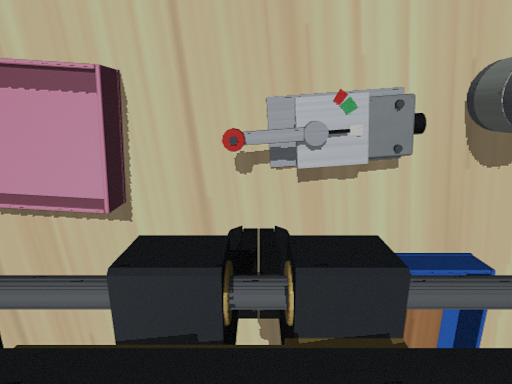

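The wrist view shows the roller at (233,139), the shaft cap at (316,133) and the pointer on the white mark. The tray is to the right. The path from the +y side is free at roller height.

```bash
python3 - <<'E'
from h import *
c=dict(np.load("w2.npz")); 
P=cloud(c); print("z shaft/roller",np.median(P[129:137,312:320,2]),np.median(P[136:143,230:237,2]))
S=ray(c,316,133,np.median(P[129:137,312:320,2])); r=ray(c,233.3,139.3,.064); d=r-S; print(S,r,np.hypot(*d[:2]),np.degrees(np.arctan2(d[1],d[0])))
a0=np.arctan2(d[1],d[0]); S=r[:2]-.08*np.array([np.cos(a0),np.sin(a0)])
# tool pose for arm angle th: finger (half 9 mm across tool x) on clockwise side of roller; yaw = push direction
def pose(th,gap=0.):
    a=a0+th; u=np.array([np.cos(a),np.sin(a)]); n=np.array([-u[1],u[0]])
    p=S+.08*u-(.011+.009+gap)*n
    yaw=a+np.pi/2
    return [p[0],p[1],.054], yaw
np.savez("sw.npz",S=S,a0=a0)
for th in(0,.6):
    p,y=pose(th); 
    for f in(0,np.pi): print(th,np.round(p,3),inverse_kinematics(p,down(y+f)))
E
```

```text
z shaft/roller 0.05366094307140784 0.06526317863184111
[0.55914203 0.35321572 0.05366094] [0.47946548 0.35683983 0.064     ] 0.07975893340746029 177.3956804475793
0 [0.48  0.377 0.054] [ 0.62437839  0.31818047  1.90273972  0.          0.92067247 -2.47176031]
0 [0.48  0.377 0.054] [ 6.24378390e-01  3.18180465e-01  1.90273972e+00 -4.44089210e-16
  9.20672470e-01  6.69832341e-01]
0.6 [0.481 0.328 0.054] None
0.6 [0.481 0.328 0.054] [ 5.55966642e-01  2.71178212e-01  1.96537142e+00 -4.44089210e-16
  9.05043019e-01  1.42059254e-03]
```

```bash
cat > push.py <<'E'
from h import *
z=np.load("sw.npz"); S=z["S"]; a0=float(z["a0"])
def pose(th,gap=0.,h=.054):
    a=a0+th; u=np.array([np.cos(a),np.sin(a)]); n=np.array([-u[1],u[0]])
    p=S+.08*u-(.020+gap)*n
    return [p[0],p[1],h], down(a-np.pi/2), n
p,o,n=pose(0,.03,.15); manip.move_pose(p,o)
p,o,n=pose(0,.03); manip.move_linear(p,.1); f0=manip.state()["contact_force"]
p,o,n=pose(0,.004); manip.move_linear(p,.05,o)
for th in (.1,.2,.3,.4,.5,.58):
    p,o,n=pose(th); manip.move_linear(p,.04,o); manip.dwell(.1)
    s=manip.state(); f=s["contact_force"]-f0; print(th,"resist",(-f[:2]@n).round(2),f.round(2),(s["tool_pos"]-p).round(4))
manip.dwell(.2); c=wrist(); cv2.imwrite("pics/w3.png",c["image"])
print(manip.state()["clock"])
E
python3 push.py
```

```text
0.1 resist 2.08 [ 0.26  2.09 -1.24] [0.0002 0.0006 0.0002]
0.2 resist 2.87 [ 0.29  2.94 -0.51] [0.0002 0.0004 0.0002]
0.3 resist 3.38 [-0.14  3.45 -0.31] [0.0003 0.0004 0.0002]
0.4 resist 3.45 [0.75 3.95 0.41] [0.0003 0.0004 0.0002]
0.5 resist 4.23 [ 0.75  5.07 -0.49] [0.0001 0.0004 0.0001]
0.58 resist 3.16 [ 0.81  4.16 -0.41] [-0.0001  0.0003  0.    ]
16.825
```

View pics/w3.png

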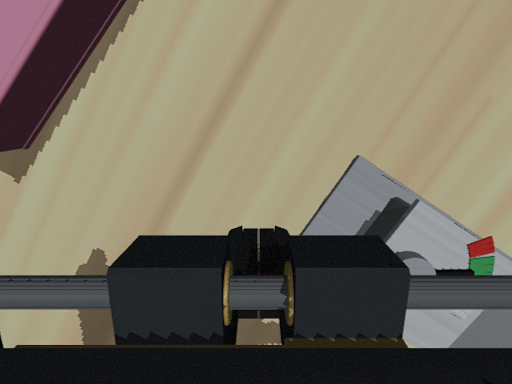

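The pointer at (455,272) aims into the green patch at (482,265), on the side away from red, and the force drop suggests the click. I'll go slightly further for margin (0.62), then release slowly, check the roller and press the button.

```bash
cat > rel.py <<'E'
import re
src=open("push.py").read().split("p,o,n=pose(0,.03,.15)")[0]; exec(src)
p,o,n=pose(.62); manip.move_linear(p,.03,o); manip.dwell(.3); print(manip.state()["contact_force"])
for th in (.45,.3,.15,0): p,o,n=pose(th); manip.move_linear(p,.08,o)
p,o,n=pose(0,.03); manip.move_linear(p,.08,o); manip.dwell(.3)
p[2]=.2; manip.move_linear(p,.15)
manip.move_pose([.4977,.317,.22],down(np.deg2rad(83.7)))
c=wrist(); 
for a,ce in redpx(c): print(a,ce,ray(c,*ce,.064).round(4))
# over the blue button
manip.move_pose([.433,-.37,.2],down(np.deg2rad(-90+3.4)))
c=cams.capture("top"); h=cv2.cvtColor(c["image"],cv2.COLOR_BGR2HSV)
print(manip.state()["tool_pos"],manip.state()["joint_pos"].round(2),manip.state()["clock"])
c=wrist(); cv2.imwrite("pics/w4.png",c["image"]); P=cloud(c)
h=cv2.cvtColor(c["image"],cv2.COLOR_BGR2HSV); m=((h[...,0]>100)&(h[...,0]<125)&(h[...,1]>140)).astype(np.uint8)
n_,l,s,ce=cv2.connectedComponentsWithStats(m)
for i in range(1,n_):
    if s[i,4]>80: print("blue",s[i],ce[i],ray(c,*ce[i],.07),np.median(P[l==i][:,2]))
for a,q in redpx(c): print("red",a,q,ray(c,*q,.07))
E
python3 rel.py
```

```text
[0.7030757  5.89613465 0.61090171]
107 [340.   94.9] [0.5811 0.3843 0.064 ]
332 [233.  137.9] [0.4794 0.3569 0.064 ]
[ 0.43354839 -0.36939138  0.20002794] [-0.75  0.09  1.88  0.    1.17  2.33] 23.5917
blue [239 169  32  32 794] [254.71536524 184.67884131] [ 0.43757526 -0.37074246  0.07      ] 0.07421703198685561
blue [426 310  32  19 493] [441.42799189 317.6673428 ] [ 0.24244351 -0.24544044  0.07      ] 0.07400437099894241
red 1033 [172.  184.9] [ 0.51139871 -0.36597886  0.07      ]
```

View pics/w4.png

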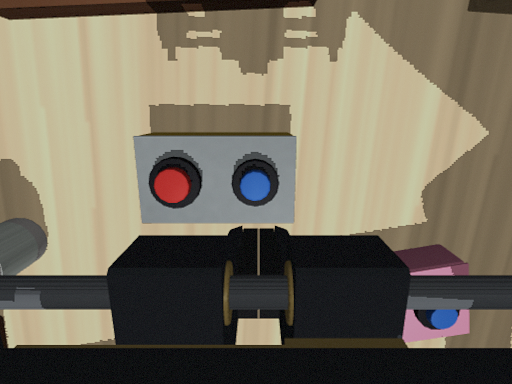

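The roller is back at its starting position, and the tool is over the blue button, seen at (255,185) with the red one at (172,185). Pressing now, watching the force.

```bash
python3 - <<'E'
from h import *
x,y=.4355,-.3705
manip.move_linear([x,y,.085],.12); f0=manip.state()["contact_force"][2]
zc=.085
while zc>.06:
    zc-=.001; manip.move_linear([x,y,zc],.02); manip.dwell(.05)
    f=manip.state()["contact_force"][2]-f0; print(round(zc,3),f.round(2),manip.state()["tool_pos"][2].round(4))
    if f>12: break
manip.dwell(.2)
manip.move_linear([x,y,.2],.1); manip.dwell(.3)
s=manip.state(); print(s["clock"],s["contact_force"])
E
```

```text
0.084 -0.73 0.0846
0.083 1.12 0.083
0.082 -0.46 0.0819
0.081 -0.24 0.0809
0.08 1.05 0.0799
0.079 0.69 0.0789
0.078 0.02 0.078
0.077 0.13 0.0769
0.076 0.0 0.0759
0.075 2.06 0.0752
0.074 2.61 0.0742
0.073 2.07 0.0731
0.072 2.44 0.0722
0.071 3.83 0.0712
0.07 3.86 0.0702
0.069 5.93 0.0694
0.068 11.9 0.0693
0.067 17.16 0.0692
32.1333 [-0.28171844  1.00567363 -0.83595845]
```

The button travelled about 6 mm, from contact at 75.5 mm to a hard stop at 69.3 mm, so it was fully pressed. The tool is now clear, so I'm handing in.

```bash
python3 - <<'E'
from h import *
print(order.close_job())
E
```

```text
the job is handed in; nothing more can be done
None
```

The check is done and handed in: the offcut is in the blue tray, the red-roller arm was pushed to about 0.62 rad (in the green) and sprang back, and the blue reset button was pressed fully and released; the hand-in returned no verdict.

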